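Fetch the oxide jar from under the glazing shelf with the trigger reacher

ROBOT

A 6-joint arm with a two-finger parallel gripper is mounted at the origin on the work surface. World frame = base frame: x ahead of the robot, y to its left, z up, the work surface at z = 0. Lengths are in m, angles in rad, forces in N, time in s.
With the tool pointing down it reaches from about 0.325 to 0.9 m from the base axis. Payload 6.1 kg.
Tool frame: the origin (TCP) lies on the mounting face of the last link; the fingertips stand 173 mm ahead of it and the grasp point (between the pads) lies 155 mm ahead of it; x points along the fingers, y is the direction in which the jaws open and shut, and the axes are right-handed (so a half turn about x gives the same grasp; the last joint's range is limited). The gripper opens to 85 mm and grips with 20 to 120 N. Pads are 22 mm wide; open, the fingers measure 114 mm over their backs; the gripper's body (76 mm by 85 mm) begins 54 mm behind the grasp point. The pads swing forward as they close: fully open they stand 13 mm farther back than shut.
Start: joints at [1.152, 0.22, 1.526, -0, 1.395, -0.126], TCP at [0.18, 0.598, 0.405] pointing down, gripper open.
Joint ranges: [-2.98, 2.98], [-0.91, 2.08], [0.09, 2.57], [-1.24, 4.39], [0.2, 2.65], [-2.68, 2.68]. Speed limits (rad/s): [2.57, 2.57, 3.01, 3.14, 3.14, 3.14].

INTERFACE

Orientations are given as [roll, pitch, yaw] about the fixed x, y, z axes, in that order (R = Rz(yaw) Ry(pitch) Rx(roll)).
In Python, from plant import * gives the robot as it stands. The module is installed in compiled form; this text tells all that it offers.
- The arm moves only by the tool carry_out, never from a script. Its argument "series" is text: rows parted by semicolons, each of 4 numbers parted by spaces: the shift along the tool's x, y, z in cm, then the turn about the tool's x in rad. In form: dx dy dz spin; .... A call has 1 to 20 rows; each row shifts and turns the commanded pose from where the row before left it, along the tool's axes as they then stand; what a row does not reach is not made up. A row lasts 1/10 s, in which the tool goes at most 50 mm and 8.59 degrees, less where a joint would pass 70% of its speed; a pose out of reach is approached as far as the arm can. A call with a gripper value outside its range is refused whole. "hand" is the opening, from -1 (shut) to 1 (fully open), so that 0 is half open, set as the call begins (left out, the last holds). The fingers move at their own pace and stop on an object; "newtons" is the grip in N (left out, the last holds). Time passes only in rows, so rows that do not move let the fingers close. It gives the time, the measured TCP pose, the force and the opening at its end, in the units of the state.
- sense(): the state, without advancing time (a new reading comes with each control period).
- get_image(name): name is "side" or "top" or "wrist"; returns (picture, depth): 420x560x3 uint8, red, green, blue; 420x560 float32, m along the optical axis (not along the pixel's ray), 0 where there is no reading.
- camera_info(name): a dict with "camera_matrix" (3x3 intrinsics, pixels), "rvec" (rotation vector, rad) and "tvec" (3), from world to camera coordinates, as OpenCV has them; the wrist camera has in their place "mount" (4x4, takes a point from camera to tool coordinates, whose origin is the TCP and whose axes are the tool frame's). Camera axes: x right, y down, z forward; pixel columns grow to the right and rows downward; lengths in m; the calibration is good to about 2 mm. A picture is of the moment at which its call begins: read the wrist's pose just before it. camera_info takes no time and is no camera call.
- sign_off(): hands the job in, once; it reports no verdict.
Trained networks look in the newest picture that a camera, given by its name, has taken for a name from the list of things; names that differ only in an ending like _2 or _b are one class to them, and where a whole thing is asked for, a point or a joint stands for the part that bears it (a point fixed in the world has none). Each returns a list of dicts, best first, with "p" (0 to 1); they miss things now and then, are a little off and sometimes report something else, mostly with a low value. They report only what shows in the picture. A call takes as long as a camera call.
- silhouettes(name, camera): "pixels" (420x560 bool, what is visible of it) and "xy" ([column, row] in pixels, amid what is visible of it).
The state is a dict: "time_s": time; "q": joint angles; "qvel": joint speeds; "joint_torque": joint torques, N m; "tcp_pos": TCP position; "ee_rot": TCP orientation; "force": force on the tool from outside, world axes, zero at the start; "torque": the same for the moment, N m; "finger_gap": finger opening in m.
Only numpy, scipy, OpenCV 4.12 (cv2) and the standard library are available. Lean on these libraries where they do the work, as an engineer would, in place of code of your own. Each camera call takes 0.05 s, during which the arm holds its last target.

TASK

The blue oxide jar has ended up under the low slatted glazing shelf: pick up the reacher by its leaning handle and trigger, reach in from the front, squeeze the trigger so that the jaws close on the jar while it is still under the shelf, and lift it out in the jaws. Squeeze with feeling, since the thin jar cracks under a hard squeeze, and never touch the jar with the robot itself. Stand the jar upright on the middle of the grey bucket lid, letting go only once it rests there, then stand the reacher back on the bench clear of the jar and the lid, leaving the bowl, cups and funnel stand alone.

Things in the scene. Friction and masses are not known exactly. Their poses are not given: they have to be found in the camera images.
- reacher: Hand reacher, 330 g, standing level on its black foot (110 mm in x, 70 in y, 10 high, centred). Origin: middle of the underside; x forward to the jaws, y left, z up. Handle: from x 45, z 10 it leans back (to -x) 25 degrees from vertical, 108 mm long: fixed black paddle on the right (outer face y -30), red trigger paddle on the left (+30). Cross bar of the jaws: x 61 to 73, 116 mm wide, z 12 to 28.
- handle (a point): Grip point on the reacher, midway between the free paddles, 80 mm up the lean: x 11, y 0, z 82.5 mm in its frame, same axes. Paddles: 24 mm deep, 12 thick, ending 28 mm past this point. Grip across both (60 mm free, 44 fully squeezed), fingers pointing down and forward along the lean. Pressed together to 57 mm the reacher can be carried, jaws still wide.
- jaw_centre (a point): On the reacher: midway between the jaws' rubber pads, x 115, y 0, z 30 mm in its frame, same axes. Put it on the jar's axis. Open jaws measure 92 mm over their outsides. Jaws and the front of the foot fit the low gap, the hand does not.
- trigger (a joint): Travel of the trigger to the fixed paddle, 0 (free) to 0.016 m. Spring: 8 N at 0, 14.4 N at 0.016. Each jaw moves inward by the same travel: pad opening 72 mm minus twice it. As an evenly closing hand squeezes, the reacher's body shifts half the travel to its left (+y). On the jar the trigger stops near 0.012; then each jaw presses with half of the squeeze beyond 12.8 N.
- jaw_left: Left red jaw, front end at x 145 mm of the reacher, with a dark rubber pad 50 mm long (x), z 16 to 46 mm. Same frame as the reacher, but slid inward by the trigger's travel.
- jaw_right: Right jaw, mirror image of the left.
- jar: Blue upright round oxide jar, 48 mm diameter, 50 mm high plus a 38 mm wide light blue stopper, 64 mm in all, about 110 g (70 to 140 percent of it). Origin: centre of its underside; z up along its axis. More than 15 N from either jaw cracks it.
- shelf: Fixed low cedar slat shelf, 316 mm wide (y), 150 deep. Origin: middle of the front edge at bench level; x into the gap, away from the robot, z up. Two slats, x 0 to 55 and 110 to 150, z 88 to 106; gap below 280 mm wide, open front and back. A rail on the front edge, 14 mm thick, reaches z 160, so the hand must stay in front and lean back. The jar stands 65 to 78 mm behind the edge.
- lid: Fixed grey round bucket lid, 180 mm diameter, flat top 10 mm above the bench. Origin: centre of its underside. z up.
- funnel_stand: Fixed wooden ring stand 150 mm wide (y) with an enamel funnel 176 mm wide, its rim at z 275 mm, its spout's end at z 130 mm. Origin 45 mm in front (-x) of the funnel's axis; its foot is 20 to 70 mm in x. It stands behind the lid; the funnel just overhangs the lid's back edge.
- bowl: Black bowl, 110 mm wide, 50 mm high, on top of the shelf. Origin: centre of underside.
- cup1: Stainless measuring cup, 56 mm wide, 50 mm high, on top of the shelf. Origin: centre of underside.
- cup2: Second such cup.

How it is judged:
By the outcome, as a careful person would: the job done as asked, in the order asked, and still so for the second after the job is handed in, with the robot touching nothing.
It also fails if it takes over 72 s, if anything falls off the work surface, if the arm or the gripper's body presses on something with over 40 N, if the wrist force passes 120 N, or if a joint passes its speed limit or range.

## Working session

There is one attempt and no reset: what is moved stays moved. The work goes in short steps, Python scripts to look and compute and a tool call to move; the robot and the scene stay as the last step left them, time stands still between calls to the robot, and variables do not carry over. Pictures are saved under pics/ and viewed, and the job is handed in when it is done.

Besides the shell and the picture viewer there is one more tool, called after "Request:" in YAML: its name, and indented under it one key for each argument. carry_out: Moves the arm, as the interface text tells. Its arguments: {"type":"object","properties":{"series":{"type":"string"},"hand":{"type":"number"},"newtons":{"type":"number"}},"required":["series"]}

```bash
mkdir -p pics; ls; cat > h.py <<'E'
import numpy as np, cv2
from scipy.spatial.transform import Rotation as R
from plant import *
def save(n,im): cv2.imwrite('pics/'+n,im[:,:,::-1])
E
python3 - <<'E'
from h import *
s=sense(); print({k:np.round(v,3) for k,v in s.items()})
for c in ['side','top','wrist']:
    p,d=get_image(c); save(c+'0.png',p); np.savez('pics/%s0.npz'%c,p=p,d=d)
    print(c,{k:np.round(v,4).tolist() for k,v in camera_info(c).items()})
E
```

```text
pics
{'time_s': np.float64(0.0), 'q': array([ 1.152,  0.221,  1.528,  0.   ,  1.395, -0.126]), 'qvel': array([-0.001, -0.002, -0.   ,  0.001,  0.001,  0.   ]), 'joint_torque': array([-0.0000e+00, -4.9689e+01, -3.8941e+01, -0.0000e+00,  1.1000e-02,
        0.0000e+00]), 'tcp_pos': array([0.18 , 0.598, 0.404]), 'ee_rot': array([-1.713,  1.569, -2.006]), 'force': array([ 0.845,  0.691, -0.94 ]), 'torque': array([0.041, 0.015, 0.016]), 'finger_gap': np.float64(0.085)}
side {'camera_matrix': [[546.9325, 0.0, 277.5369], [0.0, 546.9325, 213.8498], [0.0, 0.0, 1.0]], 'rvec': [2.1995, -0.3572, 0.2031], 'tvec': [-0.5782, 0.1796, 1.2264]}
top {'camera_matrix': [[447.3535, 0.0, 274.0326], [0.0, 447.3535, 211.5126], [0.0, 0.0, 1.0]], 'rvec': [2.1098, -2.1678, 0.1813], 'tvec': [0.018, 0.6126, 1.0314]}
wrist {'camera_matrix': [[376.0524, 0.0, 284.9468], [0.0, 376.0524, 207.5789], [0.0, 0.0, 1.0]], 'mount': [[-0.0002, -0.2852, 0.9585, 0.0314], [1.0, 0.0004, 0.0003, 0.0006], [-0.0005, 0.9585, 0.2852, -0.0731], [0.0, 0.0, 0.0, 1.0]]}
```

View pics/side0.png

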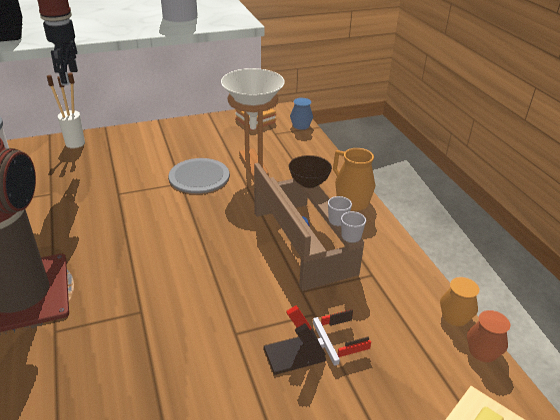

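View pics/top0.png

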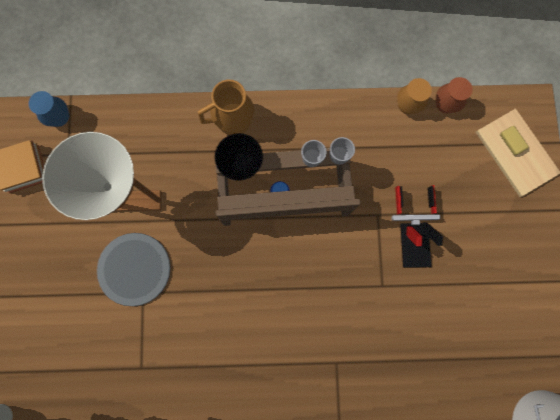

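View pics/wrist0.png

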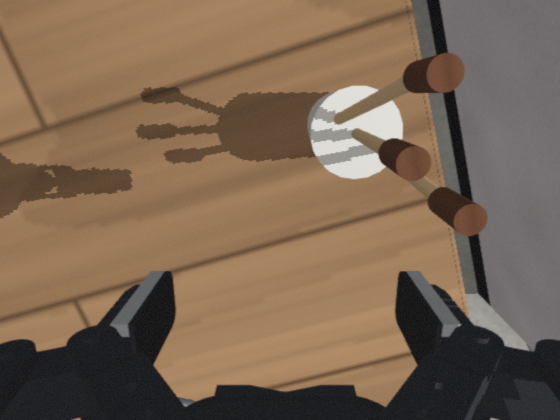

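The side view shows the reacher at (310,340), the shelf at (305,230) and the lid at (199,175). In the top view the jar shows blue through the slat gap at (279,188). The blue vase at (50,108) is a decoy.

```bash
cat >> h.py <<'E'
def cam(c):
    i=camera_info(c); K=i['camera_matrix']
    if 'rvec' in i:
        Rm=cv2.Rodrigues(np.array(i['rvec'],float))[0]; t=np.array(i['tvec']).reshape(3)
    else:
        s=sense(); T=np.eye(4);T[:3,:3]=R.from_euler('xyz',s['ee_rot']).as_matrix();T[:3,3]=s['tcp_pos']
        W=np.linalg.inv(T@np.array(i['mount'])); Rm=W[:3,:3]; t=W[:3,3]
    return np.array(K),Rm,t
def cloud(c,d,C=None):
    K,Rm,t=C or cam(c)
    v,u=np.mgrid[:420,:560]
    P=np.stack([(u-K[0,2])/K[0,0]*d,(v-K[1,2])/K[1,1]*d,d],-1)
    return (P-t)@Rm
def proj(c,X,C=None):
    K,Rm,t=C or cam(c)
    p=np.asarray(X)@Rm.T+t; return p[...,:2]/p[...,2:]*[K[0,0],K[1,1]]+K[:2,2]
E
python3 - <<'E'
from h import *
for c in ['top','side']:
    p,d=get_image(c); P=cloud(c,d)
    o=p.copy()
    for n in ['reacher','jar','shelf','lid','funnel_stand','bowl','cup1','jaw_left','jaw_right','trigger']:
        L=silhouettes(n,c)
        for r in L[:3]:
            m=r['pixels']&(d>0)
            if m.sum()==0: continue
            q=P[m]; print(c,n,round(r['p'],2),np.round(r['xy']),m.sum(),'med',np.round(np.median(q,0),3),'lo',np.round(np.percentile(q,2,axis=0),3),'hi',np.round(np.percentile(q,98,axis=0),3))
E
```

```text
top reacher 0.8 [420. 233.] 2183 med [ 0.55  -0.348  0.023] lo [ 0.476 -0.396 -0.   ] hi [ 0.664 -0.304  0.108]
top reacher 0.55 [340. 150.] 544 med [ 0.741 -0.158  0.128] lo [ 0.707 -0.198  0.002] hi [ 0.778 -0.129  0.157]
top jar 0.5 [277. 190.] 141 med [ 0.671 -0.012  0.063] lo [ 0.66  -0.033  0.048] hi [0.684 0.007 0.068]
top shelf 0.75 [287. 198.] 5023 med [ 0.635 -0.031  0.106] lo [ 0.59  -0.18   0.006] hi [0.742 0.128 0.161]
top lid 0.73 [136. 267.] 4250 med [0.486 0.35  0.01 ] lo [0.406 0.269 0.004] hi [0.568 0.43  0.014]
top funnel_stand 0.59 [ 90. 176.] 6997 med [0.663 0.371 0.239] lo [0.582 0.285 0.013] hi [0.736 0.439 0.274]
top bowl 0.6 [239. 158.] 1825 med [0.731 0.08  0.127] lo [0.675 0.028 0.107] hi [0.772 0.128 0.157]
top cup1 0.98 [315. 150.] 524 med [ 0.737 -0.092  0.128] lo [ 0.703 -0.115  0.107] hi [ 0.754 -0.066  0.158]
top cup1 0.58 [340. 151.] 526 med [ 0.74  -0.157  0.129] lo [ 0.707 -0.179  0.106] hi [ 0.758 -0.129  0.157]
top cup1 0.38 [241. 155.] 1800 med [0.731 0.08  0.127] lo [0.675 0.028 0.108] hi [0.772 0.126 0.157]
top jaw_left 0.48 [399. 202.] 186 me
[... 924 characters left out ...]
 0.282 0.011] hi [0.734 0.447 0.275]
side bowl 0.95 [307. 171.] 1082 med [0.728 0.101 0.139] lo [0.673 0.026 0.004] hi [0.822 0.21  0.157]
side cup1 0.92 [336. 207.] 504 med [ 0.723 -0.091  0.143] lo [ 0.702 -0.117  0.109] hi [ 0.753 -0.063  0.157]
side cup1 0.82 [351. 228.] 609 med [ 0.73  -0.159  0.139] lo [ 0.707 -0.18   0.11 ] hi [ 0.757 -0.128  0.157]
side jaw_left 0.77 [338. 316.] 277 med [ 0.637 -0.313  0.034] lo [ 0.603 -0.316  0.018] hi [ 0.667 -0.306  0.048]
side jaw_right 0.87 [357. 347.] 403 med [ 0.637 -0.394  0.037] lo [ 0.602 -0.397  0.   ] hi [ 0.671 -0.381  0.048]
side trigger 0.68 [295. 315.] 304 med [ 0.537 -0.33   0.088] lo [ 0.518 -0.333 -0.001] hi [ 0.585 -0.226  0.113]
```

```bash
python3 - <<'E'
from h import *
from scipy.optimize import least_squares
A={c:np.load(f'pics/{c}0.npz') for c in ['top','side']}
P={c:cloud(c,A[c]['d']) for c in A}
Q=np.concatenate([P[c].reshape(-1,3) for c in P])
def rect(q,n):
    (c,s,a)=cv2.minAreaRect(q[:,:2].astype(np.float32)); print(n,len(q),np.round(c,4),np.round(s,4),round(a,2))
def box(q,lo,hi): return q[np.all((q>lo)&(q<hi),1)]
for c in P:
    q=P[c].reshape(-1,3)
    rect(box(q,(.45,-.41,.006),(.6,-.28,.014)),c+' foot')
    b=box(q,(.57,-.42,.022),(.63,-.27,.032)); rect(b,c+' bar')
    t=box(q,(.5,-.42,.1),(.6,-.27,.13)); print(c,'handle top',t.min(0),t.max(0))
    r=box(q,(.55,-.22,.155),(.66,.16,.166)); rect(r,c+' railtop')
    vx,vy,x0,y0=cv2.fitLine(r[:,:2].astype(np.float32),cv2.DIST_HUBER,0,.01,.01).ravel(); print(' rail angle',np.degrees(np.arctan2(-vx,vy)) if vy>0 else np.degrees(np.arctan2(vx,-vy)),x0,y0, 'y range',np.percentile(r[:,1],[1,99]))
    # front face
    f=box(q,(.55,-.15,.1),(.66,.1,.15)); 
    l=A[c]['p']
    lid=box(q,(.38,.24,.007),(.59,.46,.014)); (cc,rad)=cv2.minEnclosingCircle(lid[:,:2].astype(np.float32)); print(c,'lid',cc,rad,np.median(lid[:,2]))
    im=A[c]['p'].reshape(-1,3).astype(int); blue=(im[:,2]>im[:,0]+40)
    j=q[blue]; j=box(j,(.6,-.1,.0),(.75,.1,.09)); print(c,'jar',len(j),j.min(0) if len(j) else '',j.max(0) if len(j) else '')
    k=j[j[:,2]>.058]
    print(len(k), k.min(0) if len(k) else '', k.max(0) if len(k) else '')
    if len(k)>10: print(cv2.minEnclosingCircle(k[:,:2].astype(np.float32)))
s=sense(); print(np.round(R.from_euler('xyz',s['ee_rot']).as_matrix(),3))
im=A['top']['p'][140:260,200:460]; save('z1.png',cv2.resize(im,None,fx=3,fy=3,interpolation=cv2.INTER_CUBIC))
im=A['side']['p'][140:300,230:400]; save('z2.png',cv2.resize(im,None,fx=3.5,fy=3.5,interpolation=cv2.INTER_CUBIC))
E
```

```text
top foot 831 [ 0.5307 -0.3373] [0.1164 0.094 ] 1.0
top bar 275 [ 0.5997 -0.3484] [0.1146 0.0577] 88.74
top handle top [ 0.51658088 -0.37841606  0.1004493 ] [ 0.5436009 -0.3188671  0.1144415]
top railtop 911 [ 0.6041 -0.0291] [0.0147 0.3154] 3.16
 rail angle 3.14519 0.60377944 -0.028717322 y range [-0.18342926  0.12430769]
top lid (0.48683610558509827, 0.35018190741539) 0.09005936980247498 0.009849439530364297
top jar 135 [ 0.66030425 -0.0343756   0.04530896] [0.68596391 0.00734447 0.06834678]
117 [ 0.66030425 -0.03149157  0.05893697] [0.68310623 0.00258549 0.06834678]
((0.6664569973945618, -0.014363441616296768), 0.018131155520677567)
side foot 1243 [ 0.5344 -0.3536] [0.0815 0.1342] 79.9
side bar 424 [ 0.5996 -0.3511] [0.0593 0.1162] 0.9
side handle top [ 0.51553079 -0.38057257  0.10004459] [ 0.54277874 -0.31652228  0.11466751]
side railtop 544 [ 0.6025 -0.0289] [0.0165 0.319 ] 3.36
 rail angle 3.2620275 0.60299224 -0.044728618 y range [-0.18523626  0.12327817]
side lid (0.47183841466903687, 0.3502044677734375) 0.11070702224969864 0.011030919598521715
side jar 18 [ 0.67303518 -0.02568911  0.0493105 ] [ 0.68661848 -0.00599878  0.06967926]
16 [ 0.67303518 -0.02568911  0.05866835] [ 0.67940773 -0.00599878  0.06967926]
((0.6781049370765686, -0.015843946486711502), 0.009945179335772991)
[[-0.     0.289  0.957]
 [ 0.     0.957 -0.289]
 [-1.     0.    -0.   ]]
```

View pics/z1.png

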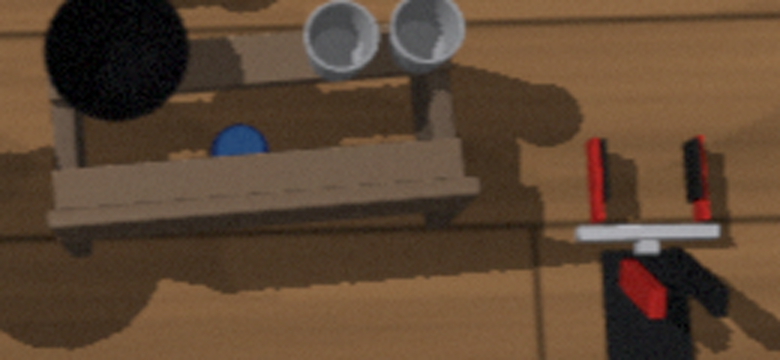

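View pics/z2.png

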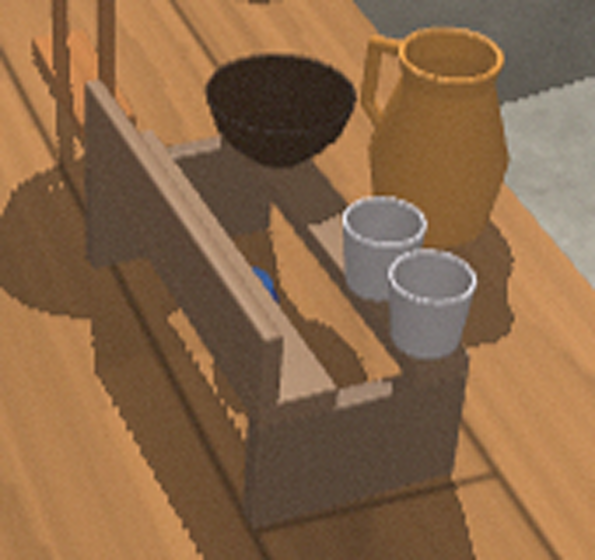

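The top crop shows the jar's back edge at about (240,125), just behind the front slat, with the cups and bowl on the rear slat. The shelf is yawed about 3.2°, and the reacher is near yaw 0. The moves can't tilt the tool, so I plan a vertical grip high on the handle, which keeps the hand above and in front of the rail.

Request:
carry_out:
  series: "0 0 0 -0.147; 0 0 0 -0.147; 0 -4.4 2 0; 0 -4.4 2 0; 0 -4.4 2 0; 0 -4.4 2 0; 0 -4.4 2 0; 0 -4.4 2 0; 0 -4.4 2 0; 0 -4.4 2 0; 0 -4.4 2 0; 0 -4.4 2 0; 0 -4.4 2 0; 0 -4.4 2 0; 0 -4.4 2 0; 0 -4.8 0.6 0; 0 -4.8 0.6 0; 0 -4.8 0.6 0; 0 -4.8 0.6 0; 0 -4.8 0.6 0"

```text
time_s: 3.25
tcp_pos: [0.4712, -0.2154, 0.405]
ee_rot: [-0.364, 1.57, -0.363]
force: [0.7, 0.0, 0.2]
finger_gap: 0.085
```

Request:
carry_out:
  series: "0 -4.5 1 0; 0 -4.5 1 0; 0 -4.5 1 0; 0 0 0 0; 0 0 0 0"

```text
time_s: 3.75
tcp_pos: [0.5013, -0.349, 0.4038]
ee_rot: [2.239, 1.569, 2.238]
force: [-0.2, 0.1, -0.5]
finger_gap: 0.0854
```

```bash
python3 - <<'E'
from h import *
s=sense(); print(np.round(s['tcp_pos'],4),np.round(R.from_euler('xyz',s['ee_rot']).as_matrix(),3).tolist(),np.round(s['q'],3))
C=cam('wrist'); p,d=get_image('wrist'); save('w1.png',p); np.savez('pics/w1.npz',p=p,d=d,Rm=C[1],t=C[2],K=C[0])
P=cloud('wrist',d,C)
q=P.reshape(-1,3)
def box(q,lo,hi): return q[np.all((q>lo)&(q<hi),1)]
def rect(q,n):
    if len(q)<5: print(n,len(q)); return
    (c,s,a)=cv2.minAreaRect(q[:,:2].astype(np.float32)); print(n,len(q),np.round(c,4),np.round(s,4),round(a,2))
for n in ['reacher','jaw_left','jaw_right','trigger']:
    for r in silhouettes(n,'wrist')[:1]:
        m=r['pixels']&(d>0); x=P[m]; print(n,r['p'],r['xy'],np.round(x.min(0),3),np.round(x.max(0),3))
        if n=='reacher':
            x=x.reshape(-1,3)
            rect(x[(x[:,2]>.006)&(x[:,2]<.014)],'foot'); b=x[(x[:,2]>.025)&(x[:,2]<.031)&(x[:,0]>.57)&(x[:,0]<.61)]; rect(b,'bar')
            l=cv2.fitLine(b[:,:2].astype(np.float32),cv2.DIST_HUBER,0,.01,.01).ravel(); print(l, np.percentile(b,[2,50,98],axis=0))
            t=x[x[:,2]>.095]; print('top',np.percentile(t,[2,50,98],axis=0))
        elif 'jaw' in n:
            x=x[x[:,2]>.04]; l=cv2.fitLine(x[:,:2].astype(np.float32),cv2.DIST_HUBER,0,.01,.01).ravel(); print(l,np.percentile(x,[2,98],axis=0))
E
```

```text
[ 0.5013 -0.349   0.4038] [[-0.001, 0.001, 1.0], [0.001, 1.0, -0.001], [-1.0, 0.001, -0.001]] [-0.737  0.188  1.565  0.     1.39  -2.308]
reacher 0.91 [283.1, 222.3] [ 0.472 -0.411 -0.002] [ 0.701 -0.291  0.113]
foot 5659 [ 0.5314 -0.3525] [0.0822 0.1273] 81.48
bar 1310 [ 0.5982 -0.3486] [0.0224 0.1151] 0.73
[ 0.00981072  0.9999519   0.593722   -0.34769067] [[ 0.58800606 -0.40307323  0.02534074]
 [ 0.5935124  -0.34663422  0.02727099]
 [ 0.60256033 -0.2933699   0.02907162]]
top [[ 0.51678895 -0.37696671  0.0961855 ]
 [ 0.52755063 -0.36566867  0.106887  ]
 [ 0.53998276 -0.31853529  0.11204048]]
jaw_left 0.94 [325.6, 308.0] [ 0.602 -0.313 -0.001] [ 0.703 -0.296  0.047]
[ 0.9994722  -0.03248654  0.6419313  -0.31026646] [[ 0.6113247  -0.31267958  0.04002858]
 [ 0.66894797 -0.3033332   0.04673191]]
jaw_right 0.77 [246.3, 308.5] [ 0.601 -0.4   -0.001] [ 0.704 -0.384  0.047]
[ 0.9999957   0.0029204   0.64300585 -0.3868882 ] [[ 0.61079928 -0.39360544  0.04007433]
 [ 0.66822336 -0.38439129  0.04668473]]
trigger 0.74 [312.4, 236.4] [ 0.516 -0.33  -0.001] [ 0.59  -0.311  0.113]
```

View pics/w1.png

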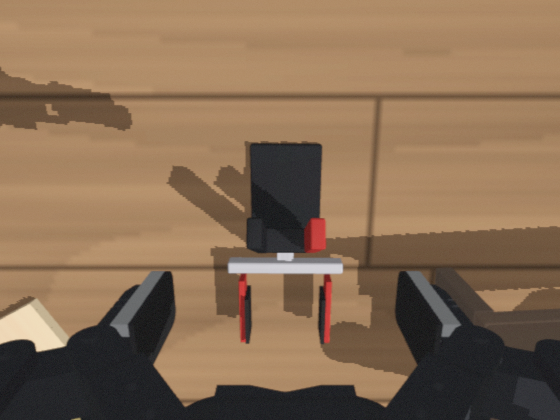

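Request:
carry_out:
  series: "2 0 2.9 0; 4 0.05 0 0; 4 0 0 0; 3 0 0 0; 2 0 0 0; 0.7 0 0 0; 0 0 0 0; 0 0 0 0"

```text
time_s: 4.8
tcp_pos: [0.5312, -0.3477, 0.2495]
ee_rot: [-0.716, 1.568, -0.714]
force: [-0.2, -0.6, 1.5]
finger_gap: 0.0855
```

```bash
python3 - <<'E'
from h import *
p,d=get_image('side'); save('s2.png',cv2.resize(p[200:400,200:440],None,fx=3,fy=3))
E
```

```text
(no output)
```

View pics/s2.png

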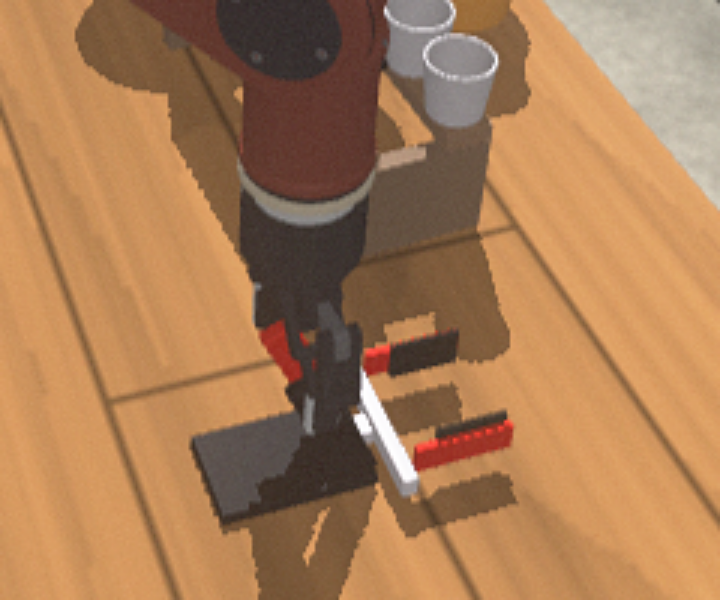

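Request:
carry_out:
  series: "0.2 0 -0.1 0; 0 0 0 0; 0 0 0 0; 0 0 0 0"
  hand: 0.45
  newtons: 20

```text
time_s: 5.25
tcp_pos: [0.5295, -0.3478, 0.246]
ee_rot: [-0.677, 1.57, -0.676]
force: [0.9, 0.6, -0.4]
finger_gap: 0.062
```

Request:
carry_out:
  series: "0 0 0 0; 0 0 0 0; 0 0 0 0; 0 0 0 0"
  hand: 0.3

```text
time_s: 5.65
tcp_pos: [0.5298, -0.3488, 0.247]
ee_rot: [-1.062, 1.567, -1.061]
force: [-1.1, -5.2, 5.0]
finger_gap: 0.0558
```

Request:
carry_out:
  series: "-0.5 0 0 0; -1 0 0 0; -1 0 0 0; -0.5 0 0 0; 0 0 0 0; 0 0 0 0"

```text
time_s: 6.25
tcp_pos: [0.5295, -0.3475, 0.2758]
ee_rot: [0.236, 1.571, 0.237]
force: [-0.4, 0.0, -3.9]
finger_gap: 0.0558
```

```bash
cat > look.py <<'E'
from h import *
import sys
n=sys.argv[1]
s=sense(); print(s['time_s'],np.round(s['tcp_pos'],4),np.round(s['force'],1),np.round(s['torque'],2),round(float(s['finger_gap']),4))
C=cam('wrist'); p,d=get_image('wrist'); save(n+'w.png',p); np.savez('pics/%sw.npz'%n,p=p,d=d)
P=cloud('wrist',d,C)
ps,ds=get_image('side'); x0,x1,y0,y1=map(int,(sys.argv[2:6] or (180,440,180,380))); save(n+'s.png',cv2.resize(ps[y0:y1,x0:x1],None,fx=3,fy=3)); Q=cloud('side',ds)
for c,PP in (('wrist',P),('side',Q)):
  for k in ['jaw_left','jaw_right']:
    for r in silhouettes(k,c)[:1]:
        m=r['pixels']&((d if c=='wrist' else ds)>0); x=PP[m]
        if len(x)<20: continue
        l=cv2.fitLine(x.astype(np.float32),cv2.DIST_HUBER,0,.01,.01).ravel()
        dr=l[:3]*np.sign(l[0])
        print(c,k,round(r['p'],2),np.round(r['xy']),'dir',np.round(dr,3),'pct',np.round(np.percentile(x,[3,97],axis=0),4).tolist())
E
python3 look.py a
```

```text
6.25 [ 0.5295 -0.3475  0.2758] [-0.4  0.  -3.9] [-0.01  0.1  -0.05] 0.0558
wrist jaw_left 0.77 [354. 371.] dir [ 0.704 -0.181 -0.686] pct [[0.6013, -0.3132, 0.0451], [0.6262, -0.3036, 0.0678]]
wrist jaw_right 0.59 [227. 370.] dir [ 0.787  0.206 -0.582] pct [[0.6012, -0.3867, 0.0446], [0.6274, -0.3773, 0.0682]]
side jaw_left 0.55 [336. 309.] dir [ 0.995 -0.047 -0.086] pct [[0.6024, -0.3157, 0.001], [0.6657, -0.2673, 0.0743]]
side jaw_right 0.92 [356. 334.] dir [ 0.999 -0.025 -0.028] pct [[0.6017, -0.3896, 0.0001], [0.6679, -0.3322, 0.074]]
```

View pics/as.png

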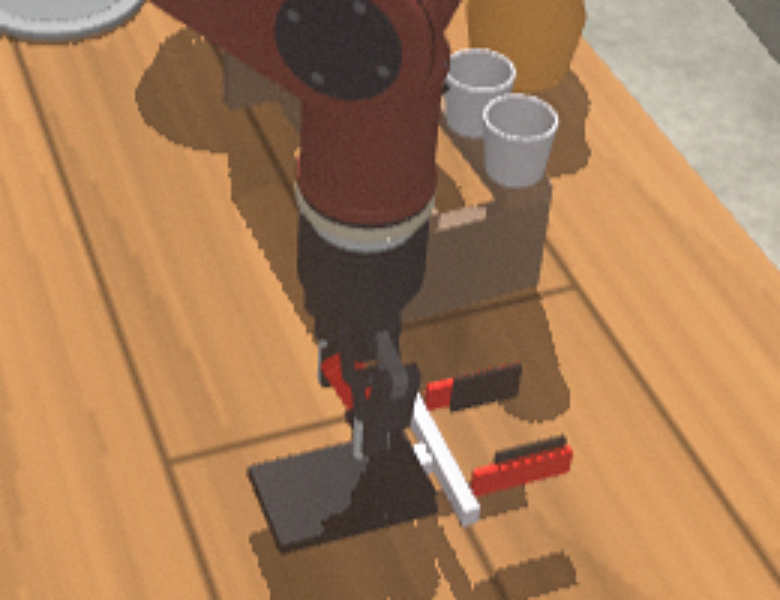

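View pics/aw.png

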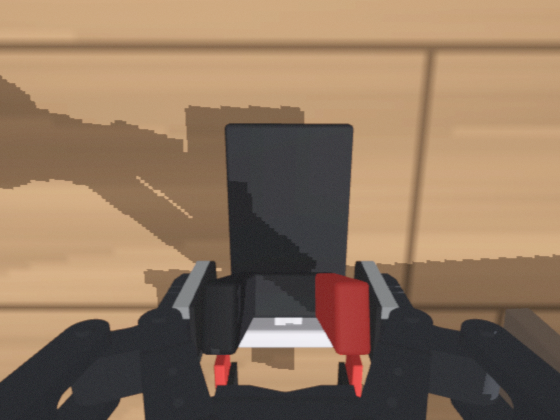

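```bash
cat > foot.py <<'E'
from h import *
import sys
def foot(n, new=True):
    C=cam('wrist'); s=sense()
    if new:
        p,d=get_image('wrist'); save(n+'w.png',p)
    else:
        z=np.load('pics/%sw.npz'%n); p,d=z['p'],z['d']
    P=cloud('wrist',d,C); T=R.from_euler('xyz',s['ee_rot']).as_matrix()
    m=(p.max(2)<75)&(d>.2); m[:,:215]=0; m[:,365:]=0; m[270:]=0; 
    X=P[m]; med=np.median(X[:,2]); X=X[abs(X[:,2]-med)<.012]
    A=np.c_[X[:,:2]-X[:,:2].mean(0),np.ones(len(X))]; c=np.linalg.lstsq(A,X[:,2],rcond=None)[0]
    (cc,sz,a)=cv2.minAreaRect(X[:,:2].astype(np.float32))
    bx=X[:,0].min(); 
    print('foot slopes deg dz/dx,dz/dy',np.degrees(c[:2]).round(2),'z',c[2].round(4),'rect',np.round(cc,4),np.round(sz,4),round(a,2),'tcp',np.round(s['tcp_pos'],4),'xmin',np.percentile(X[:,0],.5).round(4),'y',np.percentile(X[:,1],[1,99]).round(4))
    # yaw via side edges
    for sgn,f in ((1,np.max),(-1,np.min)):
        xs=np.linspace(np.percentile(X[:,0],5),np.percentile(X[:,0],90),25); ys=[]
        for x in xs:
            k=X[abs(X[:,0]-x)<.003,1]; ys.append(f(k) if len(k) else np.nan)
        ys=np.array(ys); g=~np.isnan(ys); pf=np.polyfit(xs[g],ys[g],1); print('edge yaw deg',np.degrees(np.arctan(pf[0])).round(2), 'y mid',ys[g].mean().round(4))
if __name__=='__main__': foot(sys.argv[1], len(sys.argv)<3)
E
python3 foot.py a old
python3 - <<'E'
from h import *
from scipy.optimize import minimize
A={c:np.load(f'pics/{c}0.npz') for c in ['top','side']}
# jar fit: render stopper disc + body rim silhouettes, compare w/ blue mask just where not occluded
th=np.linspace(0,2*np.pi,60,endpoint=False)
def sil(c,x,y,S=8):
    m=np.zeros((420*S//1,560*S//1),np.uint8) if False else None
    polys=[]
    for r,z0,z1 in ((.024,0,.05),(.019,.05,.064)):
        X=np.concatenate([np.c_[x+r*np.cos(th),y+r*np.sin(th),np.full(60,z)] for z in (z0,z1)])
        polys.append(cv2.convexHull(proj(c,X,CC[c]).astype(np.float32)))
    return polys
CC={c:cam(c) for c in A}
reg={'top':(255,305,165,205),'side':(290,330,205,240)}
data={}
for c in A:
    p=A[c]['p'].astype(int); b=((p[...,2]>p[...,0]+25)&(p[...,2]>p[...,1]+10)); 
    u0,u1,v0,v1=reg[c]; b2=np.zeros_like(b); b2[v0:v1,u0:u1]=b[v0:v1,u0:u1]; data[c]=b2; print(c,b2.sum(),np.argwhere(b2).min(0),np.argwhere(b2).max(0))
# shelf occluder: pixels whose depth height >0.07 
vis={}
for c in A:
    P=cloud(c,A[c]['d'],CC[c]); vis[c]=(P[...,2]<.072)
def cost(v):
    e=0
    for c in ['top','side']:
        S=4; m=np.zeros((420*S,560*S),np.uint8)
        for pl in sil(c,*v): cv2.fillConvexPoly(m,np.round((pl+.5)*S*16).astype(int),1,shift=4)
        m=cv2.resize(m.astype(np.float32),(560,420),interpolation=cv2.INTER_AREA)*vis[c]
        u0,u1,v0,v1=reg[c]
        e+=np.abs(m-data[c])[v0:v1,u0:u1].sum()
    return e
best=min((cost((x,y)),x,y) for x in np.arange(.65,.68,.001) for y in np.arange(-.025,-.003,.001)); print(best)
for x in np.arange(.655,.675,.002): print(x.round(3),round(cost((x,best[2])),1))
E
```

```text
foot slopes deg dz/dx,dz/dy [-0.62 -0.18] z 0.0379 rect [ 0.5139 -0.345 ] [0.0689 0.0864] 89.97 tcp [ 0.5294 -0.3476  0.2753] xmin 0.471 y [-0.3786 -0.3116]
edge yaw deg -0.28 y mid -0.3108
edge yaw deg -0.05 y mid -0.3792
top 146 [182 271] [191 288]
side 21 [217 302] [224 308]
(np.float32(20.5), np.float64(0.663), np.float64(-0.013999999999999992))
0.655 83.4
0.657 67.5
0.659 50.4
0.661 32.6
0.663 20.5
0.665 35.7
0.667 61.4
0.669 89.3
0.671 117.2
0.673 145.9
0.675 174.8
```

The reacher is held level and straight with yaw about 0. The jar fit is sharp at (0.663, -0.014). I'm turning to the shelf's yaw and staging in front of the gap.

Request:
carry_out:
  series: "0 0 -0.5 -0.056; 0 0 -1.5 0; 0 0 -2.5 0; 0 0 -2 0; 0 0.8 -1.06 0; 0 2 -0.5 0; 0 3 0 0; 0 3.5 0 0; 0 4 0 0; 0 4 0 0; 0 4 0 0; 0 4 0 0; 0 3.5 0 0; 0 2.5 0 0; 0 1 0 0; 1 0 0.5 0; 0.9 0 0 0; 0 0 0 0; 0 0 0 0"

```text
time_s: 8.45
tcp_pos: [0.4354, -0.0301, 0.2559]
ee_rot: [2.942, 1.569, 2.998]
force: [-0.6, -0.1, -3.0]
finger_gap: 0.0558
```

```bash
python3 foot.py b; python3 - <<'E'
from h import *
s=sense(); Rm=R.from_euler('xyz',s['ee_rot']).as_matrix(); print(np.round(Rm,4))
p,d=get_image('side'); save('s4.png',p)
p,d=get_image('top'); save('t4.png',p)
E
```

```text
foot slopes deg dz/dx,dz/dy [-3.01 -0.2 ] z 0.019 rect [ 0.418  -0.0283] [0.0903 0.069 ] 3.22 tcp [ 0.4354 -0.0301  0.2559] xmin 0.3767 y [-0.0624  0.0057]
edge yaw deg 3.39 y mid 0.006
edge yaw deg 3.41 y mid -0.0627
[[-9.000e-04 -5.580e-02  9.984e-01]
 [ 0.000e+00  9.984e-01  5.580e-02]
 [-1.000e+00  1.000e-04 -9.000e-04]]
```

View pics/bw.png

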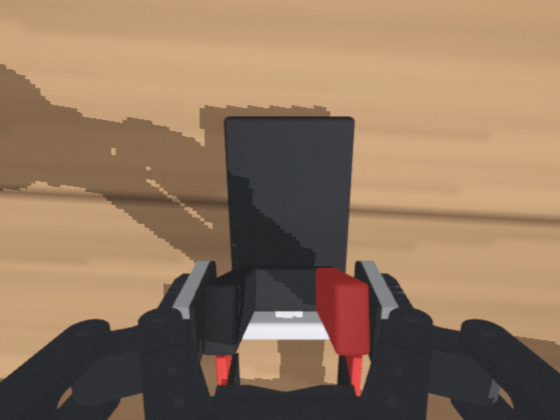

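View pics/s4.png

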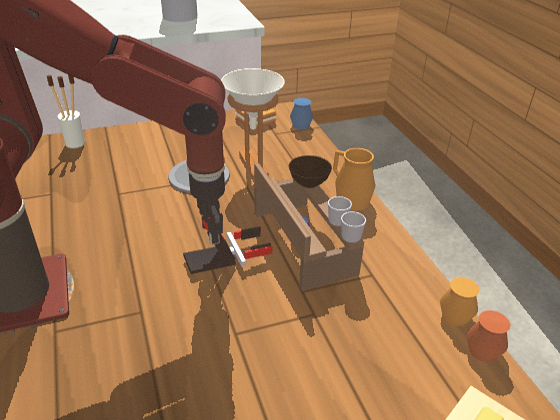

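View pics/t4.png

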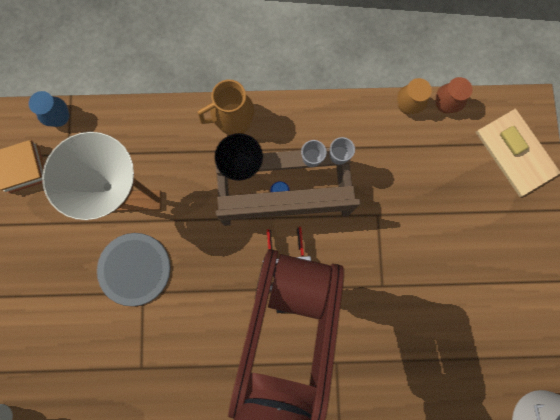

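The nose sagged about 3° during the carry. I'll set the foot flat on the bench here to level it, then squeeze slightly firmer.

Request:
carry_out:
  series: "0.5 0 0 0; 0.4 0 0 0; 0.2 0 0 0; 0 0 0 0; 0 0 0 0"

```text
time_s: 9.1
tcp_pos: [0.4357, -0.0295, 0.2465]
ee_rot: [-1.746, 1.57, -1.688]
force: [-5.3, -1.5, 6.6]
finger_gap: 0.0553
```

```bash
python3 foot.py c; python3 -c "
from h import *
s=sense();print(np.round(s['force'],1),np.round(s['torque'],2))"
```

```text
foot slopes deg dz/dx,dz/dy [-1.53 -0.13] z 0.0112 rect [ 0.418 -0.028] [0.0892 0.0699] 2.92 tcp [ 0.4357 -0.0295  0.2465] xmin 0.3746 y [-0.0619  0.0061]
edge yaw deg 3.29 y mid 0.0064
edge yaw deg 3.35 y mid -0.0624
[-4.7 -0.9  6.6] [-0.13  0.75  0.04]
```

Request:
carry_out:
  series: "0 0 0 0; 0 0 0 0; 0 0 0 0"
  hand: 0.5

```text
time_s: 9.45
tcp_pos: [0.4358, -0.0293, 0.2458]
ee_rot: [-0.233, 1.57, -0.176]
force: [0.0, -0.3, -1.1]
finger_gap: 0.064
```

Request:
carry_out:
  series: "0 0 0 0; 0 0 0 0; 0 0 0 0; 0 0 0 0"
  hand: 0.24

```text
time_s: 9.85
tcp_pos: [0.4365, -0.0306, 0.2474]
ee_rot: [-1.108, 1.566, -1.051]
force: [-3.4, -7.3, 9.2]
finger_gap: 0.0532
```

Request:
carry_out:
  series: "-0.5 0 0 0; -0.5 0 0 0; 0 0 0 0; 0 0 0 0"

```text
time_s: 10.25
tcp_pos: [0.4354, -0.0291, 0.2554]
ee_rot: [2.51, 1.57, 2.568]
force: [0.9, 0.9, -2.8]
finger_gap: 0.0537
```

```bash
python3 foot.py d; python3 -c "
from h import *
s=sense();print(np.round(s['force'],1),np.round(s['torque'],2))"
```

```text
foot slopes deg dz/dx,dz/dy [-0.36 -0.33] z 0.0179 rect [ 0.4161 -0.0268] [0.088  0.0694] 3.25 tcp [ 0.4354 -0.0291  0.2554] xmin 0.3719 y [-0.0609  0.0073]
edge yaw deg 3.37 y mid 0.0076
edge yaw deg 3.34 y mid -0.0613
[ 0.2  0.2 -3.5] [0.01 0.05 0.02]
```

Level again. Inserting now.

Request:
carry_out:
  series: "0 -0.1 0.7 0; 0 0 1.5 0; 0 0 1.8 0; 0 0 1.8 0; 0 0 1.8 0; 0 0 1.5 0; 0 0 1 0; 0 0 0.7 0; 0 0 0 0; 0 0 0 0"

```text
time_s: 11.3
tcp_pos: [0.5431, -0.024, 0.2553]
ee_rot: [2.975, 1.57, 3.032]
force: [-0.5, -0.0, -4.0]
finger_gap: 0.0535
```

```bash
python3 foot.py e; python3 -c "
from h import *
s=sense();print(np.round(s['force'],1),np.round(s['torque'],2))
p,d=get_image('side'); save('s5.png',cv2.resize(p[100:300,180:420],None,fx=3,fy=3))
p,d=get_image('top'); save('t5.png',cv2.resize(p[130:260,190:390],None,fx=3.5,fy=3.5))
P=cloud('top',d)
"
```

```text
foot slopes deg dz/dx,dz/dy [-1.09 -0.19] z 0.018 rect [ 0.5228 -0.0213] [0.0885 0.0692] 3.32 tcp [ 0.5431 -0.024   0.2553] xmin 0.4788 y [-0.0555  0.0125]
edge yaw deg 3.32 y mid 0.0127
edge yaw deg 3.32 y mid -0.0558
[-0.3 -0.3 -3.6] [-0.02  0.06  0.01]
```

View pics/s5.png

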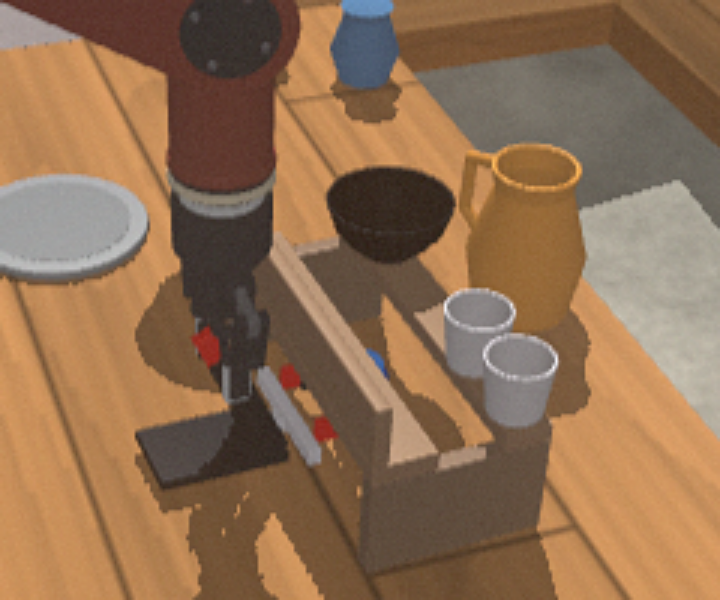

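View pics/t5.png

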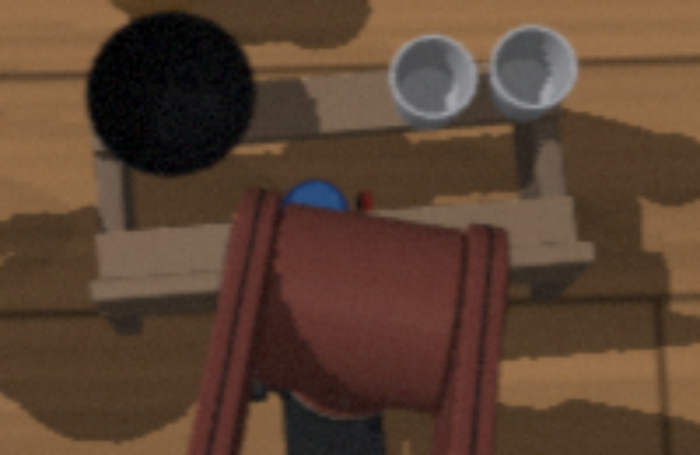

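View pics/ew.png

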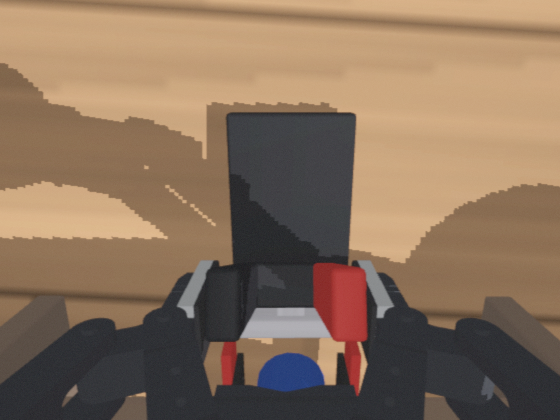

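The wrist view shows the jar's stopper at (291,382), centred between the jaws, whose pads run about 232–350. Nothing is touching.

Request:
carry_out:
  series: "0 -0.1 0.2 0; 0 0 0 0"
  hand: 0.18

```text
time_s: 11.65
tcp_pos: [0.5456, -0.0251, 0.2559]
ee_rot: [-0.312, 1.57, -0.255]
force: [-0.0, -0.1, -3.2]
finger_gap: 0.0505
```

Request:
carry_out:
  series: "0 -0.1 0 0; 0 0 0 0; 0 0 0 0"
  hand: 0.13

```text
time_s: 11.95
tcp_pos: [0.5455, -0.026, 0.2557]
ee_rot: [2.856, 1.571, 2.913]
force: [0.6, -0.6, -3.3]
finger_gap: 0.0483
```

```bash
python3 foot.py f; python3 -c "
from h import *
s=sense();print(np.round(s['force'],1),np.round(s['torque'],2),s['finger_gap'])"
python3 - <<'E'
from h import *
K,Rm,t=cam('top')
px=np.array([190+365/3.5,130+193/3.5,1]); r=Rm.T@(np.linalg.inv(K)@px); c=-Rm.T@t
print(c+r*((.053-c[2])/r[2]))
E
```

```text
foot slopes deg dz/dx,dz/dy [-1.2  -0.26] z 0.0174 rect [ 0.5255 -0.0208] [0.0889 0.0692] 3.41 tcp [ 0.5455 -0.026   0.2557] xmin 0.4808 y [-0.0553  0.0126]
edge yaw deg 3.51 y mid 0.0129
edge yaw deg 3.47 y mid -0.0556
[ 0.5  0.1 -3.7] [0.02 0.09 0.07] 0.04825873954805845
[ 0.67608836 -0.0497106   0.053     ]
```

View pics/fw.png

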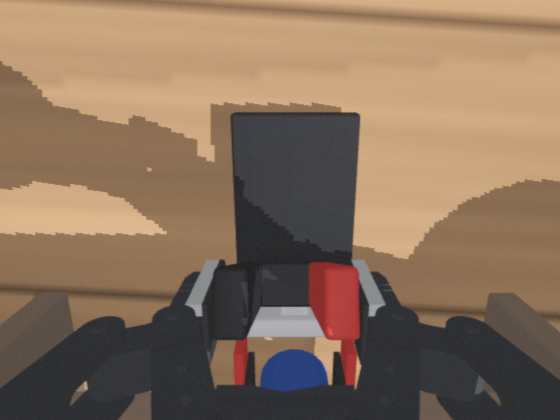

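Request:
carry_out:
  series: "0 -0.05 0.3 0; 0 0 0 0; 0 0 0 0"
  hand: 0.12

```text
time_s: 12.3
tcp_pos: [0.5488, -0.0263, 0.2557]
ee_rot: [0.238, 1.571, 0.295]
force: [1.3, 0.4, -3.3]
finger_gap: 0.0478
```

Request:
carry_out:
  series: "0 0 0 0; 0 0 0 0; 0 0 0 0; 0 0 0 0"
  hand: 0.02
  newtons: 20

```text
time_s: 12.7
tcp_pos: [0.5487, -0.0263, 0.2558]
ee_rot: [0.019, 1.57, 0.076]
force: [-0.5, 1.5, -2.2]
finger_gap: 0.0467
```

Request:
carry_out:
  series: "0 0 0 0; 0 0 0 0"
  newtons: 24

```text
time_s: 12.9
tcp_pos: [0.5487, -0.0263, 0.2558]
ee_rot: [-0.025, 1.571, 0.032]
force: [-0.7, -0.4, -1.2]
finger_gap: 0.0463
```

Request:
carry_out:
  series: "0 0 0 0; 0 0 0 0"
  newtons: 28

```text
time_s: 13.1
tcp_pos: [0.5487, -0.0263, 0.2558]
ee_rot: [-0.242, 1.571, -0.185]
force: [-0.3, 0.6, -1.6]
finger_gap: 0.0463
```

```bash
python3 foot.py g; python3 -c "
from h import *
s=sense();print(np.round(s['force'],1),np.round(s['torque'],2),s['finger_gap'])"
```

```text
foot slopes deg dz/dx,dz/dy [-1.07 -0.4 ] z 0.0171 rect [ 0.5282 -0.0207] [0.088  0.0687] 3.65 tcp [ 0.5487 -0.0263  0.2558] xmin 0.484 y [-0.055   0.0129]
edge yaw deg 3.48 y mid 0.0133
edge yaw deg 3.58 y mid -0.0552
[-0.9  0.6 -1. ] [ 0.21 -0.06 -0.01] 0.046211287349224056
```

View pics/gw.png

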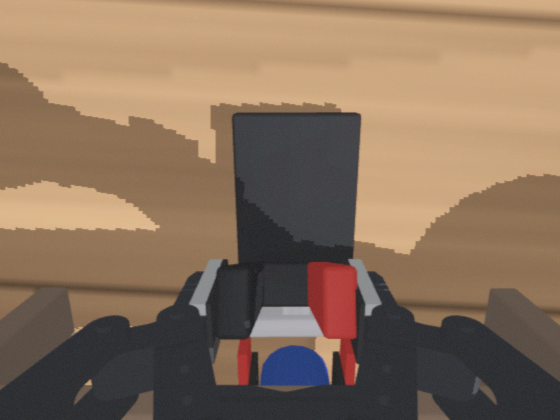

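Request:
carry_out:
  series: "-0.4 0 0 0; -0.4 0 0 0; -0.4 0 0 0; 0 0 0 0; 0 0 0 0"

```text
time_s: 13.65
tcp_pos: [0.5486, -0.0263, 0.2678]
ee_rot: [-0.823, 1.571, -0.766]
force: [0.2, -0.9, -5.0]
finger_gap: 0.0461
```

```bash
python3 foot.py i; python3 - <<'E'
from h import *
s=sense();print(np.round(s['force'],1),np.round(s['torque'],2),s['finger_gap'])
C=cam('wrist')
p,d=get_image('wrist');P=cloud('wrist',d,C)
for r in silhouettes('jar','wrist')[:1]:
    X=P[r['pixels']&(d>0)]; print('jar',r['p'],r['xy'],np.percentile(X,[5,50,95],axis=0).round(4))
p,d=get_image('top');P=cloud('top',d)
for r in silhouettes('jar','top')[:1]:
    X=P[r['pixels']&(d>0)]; print('jar',r['p'],r['xy'],np.percentile(X,[5,50,95],axis=0).round(4))
E
```

```text
foot slopes deg dz/dx,dz/dy [-1.24 -0.42] z 0.0291 rect [ 0.5278 -0.0206] [0.0881 0.0692] 3.48 tcp [ 0.5486 -0.0263  0.2678] xmin 0.4837 y [-0.0551  0.0129]
edge yaw deg 3.39 y mid 0.0132
edge yaw deg 3.49 y mid -0.0552
[ 0.4 -1.1 -5. ] [-0.07  0.22  0.05] 0.04598278721916199
jar 0.63 [292.5, 356.3] [[ 0.6406 -0.0311  0.0133]
 [ 0.6427 -0.0148  0.0224]
 [ 0.6502  0.0031  0.0336]]
```

View pics/iw.png

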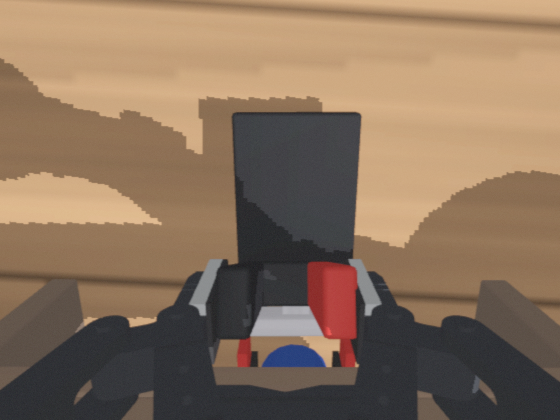

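The force rose by about 1.2 N, so the jar hangs in the jaws. Drawing it out.

Request:
carry_out:
  series: "0 0 -0.5 0; 0 0 -1 0; 0 0 -1.5 0; 0 0 -2 0; 0 0 -2 0; 0 0 -2 0; 0 0 -2 0; 0 0 -1.5 0; 0 0 -1 0; 0 0 -0.5 0; 0 0 0 0; 0 0 0 0"

```text
time_s: 15.1
tcp_pos: [0.4093, -0.0344, 0.2681]
ee_rot: [-0.277, 1.57, -0.22]
force: [-0.8, 0.1, -5.3]
finger_gap: 0.0463
```

```bash
python3 foot.py j; python3 - <<'E'
from h import *
s=sense();print(np.round(s['force'],1),np.round(s['torque'],2),s['finger_gap'])
p,d=get_image('side'); save('s6.png',cv2.resize(p[120:320,150:410],None,fx=3,fy=3)); P=cloud('side',d)
for k in ['jar','jaw_left','jaw_right']:
  for r in silhouettes(k,'side')[:1]:
    X=P[r['pixels']&(d>0)]; print(k,r['p'],r['xy'],np.percentile(X,[3,50,97],axis=0).round(4).tolist())
E
```

```text
foot slopes deg dz/dx,dz/dy [-1.18 -0.42] z 0.0293 rect [ 0.3887 -0.029 ] [0.0881 0.069 ] 3.43 tcp [ 0.4093 -0.0344  0.2681] xmin 0.3447 y [-0.0633  0.0048]
edge yaw deg 3.23 y mid 0.0052
edge yaw deg 3.34 y mid -0.0635
[ 0.3 -0.7 -4.1] [-0.05  0.22 -0.02] 0.04614550206143882
jar 0.85 [248.8, 234.1] [[0.5041, -0.046, 0.0175], [0.5223, -0.0334, 0.0702], [0.5437, -0.009, 0.0791]]
jaw_left 0.29 [298.7, 232.1] [[0.5902, -0.186, 0.0074], [0.6415, -0.124, 0.0954], [0.742, 0.121, 0.1609]]
jaw_right 0.62 [248.1, 246.4] [[0.4774, -0.0598, 0.034], [0.5126, -0.0546, 0.0522], [0.5443, -0.0455, 0.0647]]
```

View pics/s6.png

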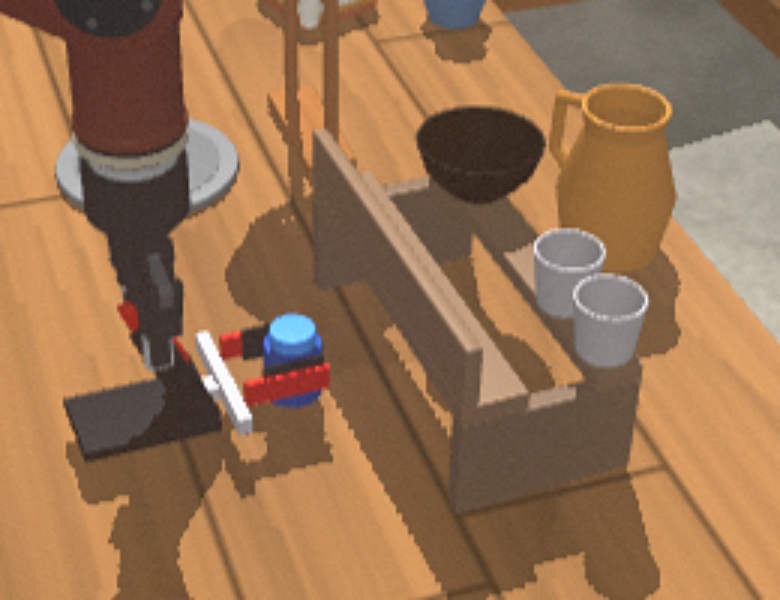

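Request:
carry_out:
  series: "-1 0 0 0; -1.5 0 0 0; 0 0.8 -0.2 0; 0 1.6 -0.2 0; 0 2.4 -0.2 0; 0 3.1 -0.2 0; 0 3.1 -0.2 0; 0 3.1 -0.2 0; 0 3.1 -0.2 0; 0 3.1 -0.2 0; 0 3.1 0 0; 0 3.1 0 0; 0 3.1 0 0; 0 3.1 0 0; 0 2.4 0 0; 0 1.6 0 0; 0 0.7 0 0; 0 0 0 0; 0 0 0 0"

```text
time_s: 17.25
tcp_pos: [0.3714, 0.3375, 0.2924]
ee_rot: [-2.207, 1.57, -2.15]
force: [-0.8, 0.4, -4.3]
finger_gap: 0.0464
```

```bash
python3 foot.py k; cat > jl.py <<'E'
from h import *
import sys
s=sense();print(np.round(s['tcp_pos'],4),np.round(s['force'],1),np.round(s['torque'],2),round(float(s['finger_gap']),4))
for c in ['top','side']:
  p,d=get_image(c); save(c+sys.argv[1]+'.png',p); P=cloud(c,d)
  for r in silhouettes('jar',c)[:1]:
    m=r['pixels']&(d>0); X=P[m]; print(c,'jar',r['p'],r['xy'],np.percentile(X,[3,50,97],axis=0).round(4).tolist())
    z=np.percentile(X[:,2],97); k=X[X[:,2]>z-.006]; (cc,rr)=cv2.minEnclosingCircle(k[:,:2].astype(np.float32)); print('top disc',len(k),np.round(cc,4),round(rr,4), 'z',np.median(k[:,2]).round(4), k.min(0).round(4),k.max(0).round(4))
    if len(k)>30:
        A=np.c_[k[:,:2]-k[:,:2].mean(0),np.ones(len(k))]; print('tilt deg',np.degrees(np.linalg.lstsq(A,k[:,2],rcond=None)[0][:2]).round(1))
E
python3 jl.py 7
```

```text
foot slopes deg dz/dx,dz/dy [-1.27 -0.46] z 0.0537 rect [0.3505 0.3429] [0.0882 0.0689] 3.34 tcp [0.3714 0.3375 0.2924] xmin 0.3066 y [0.3086 0.3765]
edge yaw deg 3.18 y mid 0.3769
edge yaw deg 3.36 y mid 0.3083
[0.3715 0.3374 0.2925] [-0.2 -0.6 -4.7] [-0.04  0.24  0.03] 0.0464
top jar 0.65 [120.9, 268.4] [[0.4663, 0.3279, 0.0712], [0.4852, 0.3428, 0.0977], [0.5082, 0.3637, 0.1023]]
top disc 204 [0.4877 0.3481] 0.0186 z 0.0995 [0.4692 0.3299 0.0964] [0.5053 0.3666 0.1037]
tilt deg [0.3 0.2]
side jar 0.69 [196.0, 151.1] [[0.4672, 0.3234, 0.0395], [0.4839, 0.3352, 0.0923], [0.5017, 0.3606, 0.1046]]
top disc 64 [0.4851 0.3481] 0.0203 z 0.1012 [0.4705 0.3296 0.0987] [0.5014 0.3682 0.1065]
tilt deg [-1.5 -0.5]
```

View pics/side7.png

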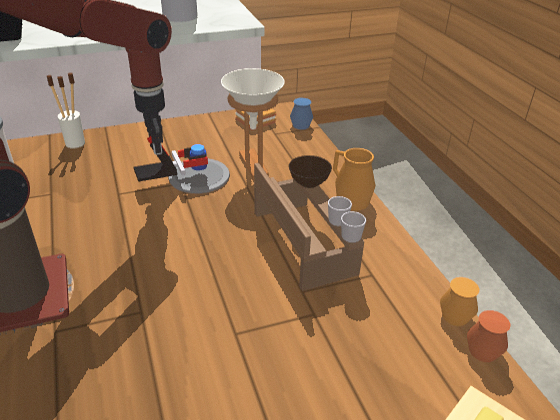

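View pics/top7.png

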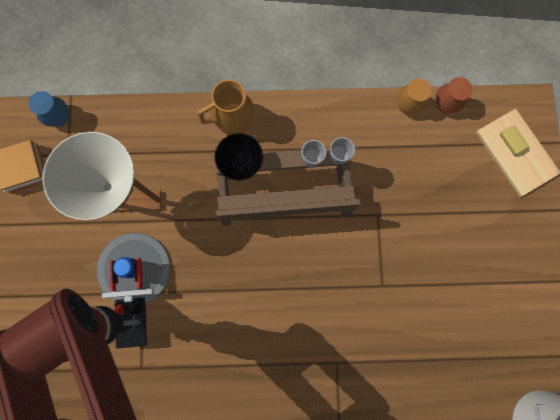

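Request:
carry_out:
  series: "0.5 0.2 0 0; 0.8 0 0 0; 0.6 0 0 0; 0.3 0 0 0; 0.2 0 0 0; 0 0 0 0; 0 0 0 0"

```text
time_s: 18.2
tcp_pos: [0.3714, 0.3402, 0.2688]
ee_rot: [0.46, 1.571, 0.518]
force: [0.1, 0.2, -3.7]
finger_gap: 0.0463
```

Request:
carry_out:
  series: "0.1 0 0 0; 0.1 0 0 0; 0 0 0 0; 0 0 0 0"

```text
time_s: 18.6
tcp_pos: [0.3714, 0.3402, 0.2668]
ee_rot: [0.623, 1.571, 0.68]
force: [-0.5, -0.6, -3.8]
finger_gap: 0.0462
```

```bash
python3 foot.py l; python3 jl.py 8
```

```text
foot slopes deg dz/dx,dz/dy [-1.23 -0.41] z 0.028 rect [0.3505 0.3457] [0.088  0.0689] 3.23 tcp [0.3714 0.3402 0.2668] xmin 0.3064 y [0.3114 0.3793]
edge yaw deg 3.1 y mid 0.3798
edge yaw deg 3.32 y mid 0.3111
[0.3714 0.3402 0.2668] [ 1.  -0.2 -3.7] [-0.05  0.23  0.01] 0.0466
top jar 0.61 [125.1, 269.0] [[0.4658, 0.3303, 0.0447], [0.4859, 0.346, 0.0718], [0.5076, 0.3673, 0.0768]]
top disc 191 [0.4872 0.351 ] 0.0191 z 0.0735 [0.4697 0.3333 0.0708] [0.5044 0.3691 0.0806]
tilt deg [ 0.8 -0.4]
side jar 0.64 [198.4, 159.5] [[0.4659, 0.3265, 0.013], [0.4854, 0.3392, 0.0648], [0.5065, 0.3689, 0.0767]]
top disc 85 [0.4872 0.3531] 0.0238 z 0.0748 [0.468  0.3294 0.0708] [0.5061 0.3767 0.0784]
tilt deg [-1.9 -0.8]
```

Request:
carry_out:
  series: "0.1 0 0 0; 0 0 0 0; 0 0 0 0"

```text
time_s: 19.15
tcp_pos: [0.3714, 0.3402, 0.266]
ee_rot: [0.439, 1.571, 0.496]
force: [-1.7, -1.3, -1.2]
finger_gap: 0.0463
```

Request:
carry_out:
  series: "0.1 0 0 0; 0 0 0 0; 0 0 0 0"

```text
time_s: 19.45
tcp_pos: [0.3714, 0.3403, 0.2651]
ee_rot: [0.48, 1.57, 0.537]
force: [-4.4, -1.6, 2.8]
finger_gap: 0.0463
```

```bash
python3 -c "
from h import *
s=sense();print(np.round(s['tcp_pos'],4),np.round(s['force'],1),np.round(s['torque'],2),s['finger_gap'])"
```

```text
[0.3714 0.3403 0.2651] [-4.4 -1.6  2.8] [-0.39  0.28 -0.14] 0.04626161126475479
```

The jar is on the lid: Fz went from -4 to +2.8 N. Easing off slightly and opening the jaws.

Request:
carry_out:
  series: "-0.1 0 0 0; 0 0 0 0; 0 0 0 0"

```text
time_s: 19.75
tcp_pos: [0.3715, 0.3402, 0.2656]
ee_rot: [0.517, 1.57, 0.574]
force: [-0.9, -0.7, -1.9]
finger_gap: 0.0463
```

Request:
carry_out:
  series: "0 0 0 0; 0 0.1 0 0; 0 0 0 0"
  hand: 0.15

```text
time_s: 20.05
tcp_pos: [0.3712, 0.3412, 0.2655]
ee_rot: [-2.806, 1.571, -2.749]
force: [0.1, -0.7, -2.7]
finger_gap: 0.0489
```

Request:
carry_out:
  series: "0 0 0 0; 0 0.15 0 0; 0 0 0 0"
  hand: 0.25

```text
time_s: 20.35
tcp_pos: [0.3712, 0.3428, 0.2657]
ee_rot: [1.345, 1.571, 1.402]
force: [-0.1, 0.7, -3.6]
finger_gap: 0.0535
```

```bash
python3 foot.py m; python3 jl.py 9; python3 -c "
import cv2
a=cv2.imread('pics/side9.png')[100:220,100:260];b=cv2.imread('pics/top9.png')[210:370,60:200]
cv2.imwrite('pics/m9.png',cv2.hconcat([cv2.resize(a,(400,300)),cv2.resize(b,(350,300))]))"
```

```text
foot slopes deg dz/dx,dz/dy [-1.08 -0.2 ] z 0.0283 rect [0.3511 0.3453] [0.089  0.0689] 3.19 tcp [0.3712 0.3428 0.2657] xmin 0.3072 y [0.3112 0.3792]
edge yaw deg 3.16 y mid 0.3795
edge yaw deg 3.43 y mid 0.3108
[0.3712 0.3428 0.2657] [-0.  -0.8 -3.9] [ 0.06  0.09 -0.01] 0.0536
top jar 0.93 [125.3, 267.0] [[0.4656, 0.3283, 0.0109], [0.4856, 0.3458, 0.0679], [0.5078, 0.3825, 0.0764]]
top disc 204 [0.4881 0.3509] 0.0192 z 0.0732 [0.4698 0.332  0.0706] [0.5067 0.3693 0.0778]
tilt deg [ 0.3 -0.6]
side jar 0.71 [200.9, 159.9] [[0.4649, 0.3264, 0.0186], [0.4844, 0.3412, 0.0684], [0.5043, 0.367, 0.0775]]
top disc 79 [0.4892 0.3484] 0.0228 z 0.0747 [0.4687 0.326  0.0717] [0.5044 0.3708 0.0796]
tilt deg [-0.   0.5]
```

View pics/m9.png

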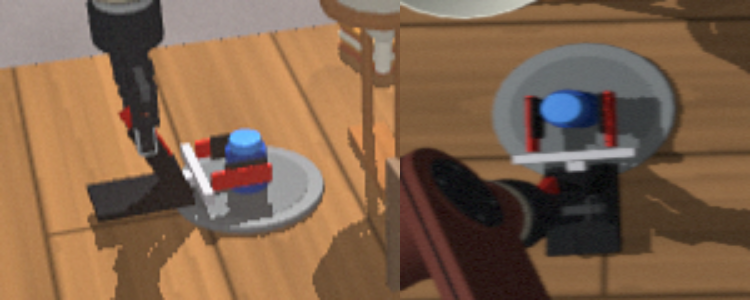

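View pics/mw.png

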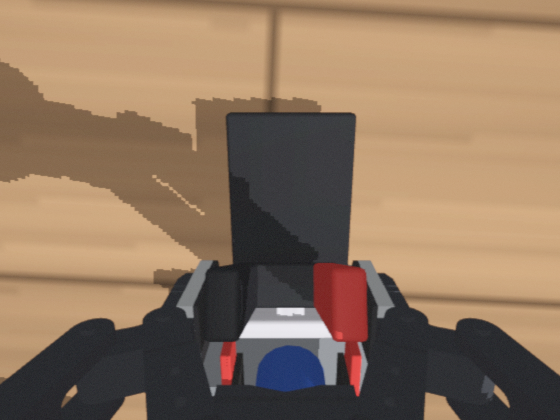

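The jar stands upright at about (0.488, 0.351) and the jaws are clear on both sides. Withdrawing straight back, then moving to open bench.

Request:
carry_out:
  series: "0 0 -0.4 0; 0 0 -0.8 0; 0 0 -1.2 0; 0 0 -1.5 0; 0 0 -1.5 0; 0 0 -1.5 0; 0 0 -0.9 0; -0.6 0 -0.3 0; -0.6 -1 0 0; 0 -2 0 0; 0 -3 0 0; 0 -3 0 0; 0 -3 0 0; 0 -3 1.5 0; 0 -3 1.5 0; 0 -3 1.5 0; 0 -3 1.5 0; 0 -2 1.5 0; 0 -1 1 0; 0 0 0 0"

```text
time_s: 22.6
tcp_pos: [0.392, 0.0719, 0.2786]
ee_rot: [-0.256, 1.569, -0.201]
force: [-0.4, 0.6, -3.1]
finger_gap: 0.0534
```

```bash
python3 foot.py n; python3 jl.py 10
```

```text
foot slopes deg dz/dx,dz/dy [-3.3  -0.32] z 0.0416 rect [0.3698 0.0743] [0.0911 0.0689] 2.75 tcp [0.392  0.0719 0.2786] xmin 0.334 y [0.0405 0.1082]
edge yaw deg 3.13 y mid 0.1087
edge yaw deg 2.94 y mid 0.0401
[0.3911 0.0728 0.2781] [-1.4 -0.3 -4.1] [-0.01  0.11  0.  ] 0.0538
top jar 0.6 [127.3, 269.8] [[0.4663, 0.3281, 0.0131], [0.4864, 0.3419, 0.0661], [0.508, 0.3669, 0.076]]
top disc 204 [0.4882 0.3508] 0.0192 z 0.0731 [0.4698 0.3319 0.07  ] [0.5066 0.3695 0.0778]
tilt deg [ 0.1 -0.6]
side jar 0.73 [211.1, 178.0] [[0.4555, 0.2639, 0.0043], [0.5197, 0.314, 0.0109], [0.5675, 0.4019, 0.0148]]
top disc 672 [0.5023 0.337 ] 0.0891 z 0.0115 [0.4484 0.2574 0.0088] [0.5731 0.421  0.0174]
tilt deg [-0.2  0. ]
```

View pics/side10.png

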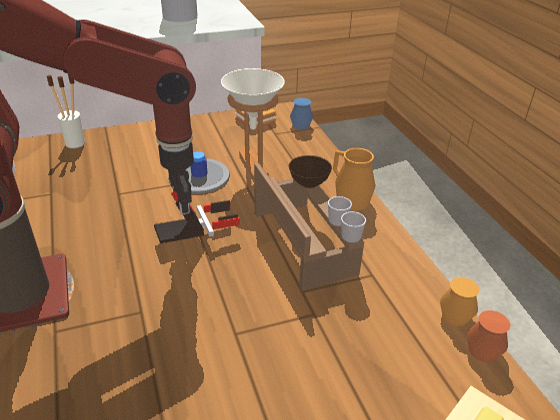

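Request:
carry_out:
  series: "0.6 0 0 0; 0.9 0 0 0; 0.6 0 0 0; 0.4 0 0 0; 0.3 0 0 0; 0.2 0 0 0; 0 0 0 0; 0 0 0 0"

```text
time_s: 23.65
tcp_pos: [0.3911, 0.0734, 0.2487]
ee_rot: [0.027, 1.571, 0.084]
force: [-4.4, -0.3, 7.8]
finger_gap: 0.0535
```

Request:
carry_out:
  series: "0 0 0 0; 0 0 0 0; 0 0 0 0; 0 0 0 0"
  hand: 0.45

```text
time_s: 24.05
tcp_pos: [0.3908, 0.0733, 0.2478]
ee_rot: [-0.103, 1.57, -0.046]
force: [0.8, -0.3, 0.3]
finger_gap: 0.0621
```

Request:
carry_out:
  series: "0 0 0 0; 0 0 0 0; 0 0 0 0; 0 0 0 0"
  hand: 1

```text
time_s: 24.45
tcp_pos: [0.3906, 0.0733, 0.2477]
ee_rot: [2.671, 1.571, 2.729]
force: [0.4, 0.6, 0.2]
finger_gap: 0.0852
```

```bash
python3 foot.py o
```

```text
foot slopes deg dz/dx,dz/dy [ 0.14 -0.  ] z 0.0093 rect [0.3646 0.0716] [0.0863 0.0688] 3.09 tcp [0.3906 0.0733 0.2477] xmin 0.3216 y [0.0375 0.1054]
edge yaw deg 3.13 y mid 0.1059
edge yaw deg 3.35 y mid 0.0371
```

View pics/ow.png

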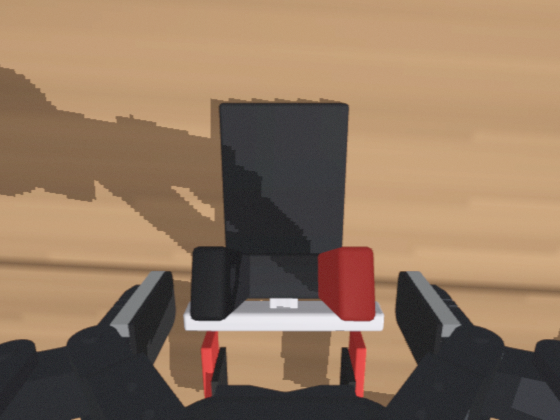

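The reacher is standing flat and the fingers are clear on both sides. Rising straight up.

Request:
carry_out:
  series: "-1 0 0 0; -2 0 0 0; -3 0 0 0; -4 0 0 0; -4 0 0 0; -3 0 0 0; -1 0 0 0; 0 -2 0 0; 0 -4 0 0; 0 -4 0 0; 0 -4 0 0; 0 -3 0 0; 0 0 0 0; 0 0 0 0; 0 0 0 0"

```text
time_s: 26.0
tcp_pos: [0.4002, -0.0956, 0.4272]
ee_rot: [2.3, 1.57, 2.358]
force: [0.1, 0.7, 0.3]
finger_gap: 0.0855
```

```bash
python3 jl.py 11; python3 - <<'E'
from h import *
p,d=get_image('top'); P=cloud('top',d)
for k in ['reacher','lid','cup1','bowl']:
  for r in silhouettes(k,'top')[:2]:
    X=P[r['pixels']&(d>0)]; print(k,round(r['p'],2),np.round(r['xy']),np.percentile(X,[2,50,98],axis=0).round(3).tolist())
E
```

```text
[ 0.4002 -0.0956  0.4272] [0.1 0.7 0.3] [0.02 0.06 0.04] 0.0855
top jar 0.67 [127.4, 268.6] [[0.4679, 0.3281, 0.0208], [0.4879, 0.3426, 0.0693], [0.5091, 0.3664, 0.0761]]
top disc 193 [0.4881 0.3515] 0.019 z 0.0734 [0.4698 0.3328 0.0702] [0.5067 0.3688 0.0782]
tilt deg [ 2.2 -0.8]
reacher 0.57 [247. 303.] [[0.323, 0.031, -0.002], [0.4, 0.073, 0.017], [0.509, 0.124, 0.109]]
reacher 0.44 [290. 198.] [[0.59, -0.181, -0.001], [0.636, -0.033, 0.106], [0.742, 0.128, 0.161]]
lid 0.83 [144. 274.] [[0.408, 0.27, 0.005], [0.485, 0.346, 0.009], [0.568, 0.43, 0.014]]
cup1 0.83 [311. 149.] [[0.703, -0.116, 0.105], [0.736, -0.093, 0.127], [0.754, -0.066, 0.157]]
cup1 0.68 [342. 151.] [[0.708, -0.179, 0.101], [0.741, -0.157, 0.127], [0.761, -0.129, 0.157]]
bowl 0.35 [248. 302.] [[0.324, 0.03, -0.001], [0.397, 0.071, 0.021], [0.509, 0.12, 0.109]]
```

View pics/side11.png

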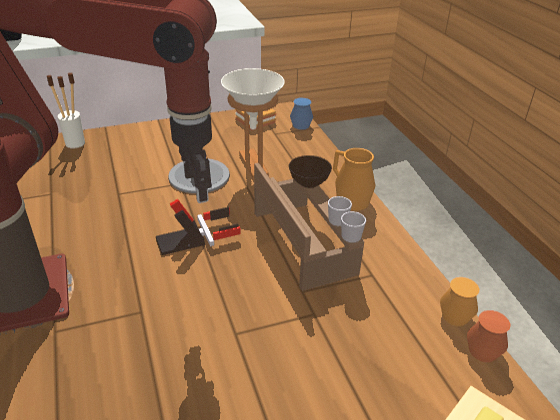

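View pics/top11.png

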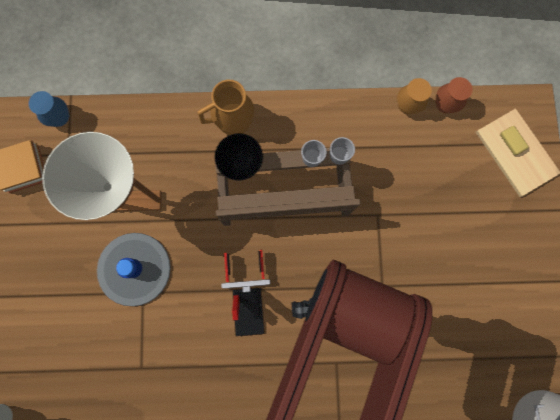

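The jar stands on the lid's middle, at (129,268) in the top view. The reacher stands clear of it at (247,303), and the cups, bowl and funnel stand are where they were.

```bash
python3 -c "
from h import *
print(sign_off())"
```

```text
the job is handed in; nothing more can be done
None
```

The job is handed in. The jar stands upright on the grey lid and the reacher is back on the bench, with about 26 s of the 72 s used. `sign_off()` reports no verdict.

**What I did:** I picked the reacher up by its handle and trigger and reached in under the shelf from the front. The jaws closed on the jar at 20, then 24, then 28 N of squeeze, which is about 7.6 N per jaw by the given formula against the 15 N cracking limit. I lifted the jar, drew it out and set it on the lid. I opened the jaws only once the force reading showed it resting there.

**Last checks:**
- **Jar position:** its stopper's centre measured about (0.488, 0.352) m against the lid's centre at (0.487, 0.350) m, so it is within about 2 mm.
- **Jar tilt:** the final top-camera fit read 2.2°, while two earlier readings after release gave under 1°. The picture shows it upright, so I took this as depth noise.
- **Reacher:** it stands flat, about 14 cm from the lid's edge.
- **Everything else:** the bowl, cups and funnel stand look unmoved, and the robot was touching nothing.

**What went differently:**
- **Grip angle:** the moves could not tilt the tool, so I gripped the handle with the hand vertical and higher than the marked grip point. The jar sat 5 to 10 mm ahead of the jaw centre so the hand stayed clear of the rail.
- **Sag:** the reacher's nose dropped about 3° on the first carry, so I set it down once in front of the shelf to level it and gripped it slightly firmer.
- **Finger opening:** when gripping the jar it read 46.3 mm instead of the expected 48 mm. I put that down to give in the pads and a small sensor offset.

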